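# Drag the caddy lid open and switch on the puck light

### The job

The closet is dark: the puck light sits in the wooden caddy on the shelf under a thin blue sliding lid that has no handle. Press lightly on top of the lid (never harder than about 20 N) and drag it by friction towards the caddy's low front end until it is fully open against its stop, then press the light's yellow button right down, let it come up again and move clear, without disturbing the vase, spray bottle, funnel and lint roller.

Things in the scene. Friction and masses are not known exactly. Their poses are not given: they have to be found in the camera images.
- caddy: Beech caddy fixed to the shelf, 270 x 144 mm; side rims 48 mm high at the front, 66 mm at the back. Origin: centre of its underside. +x points to its high rear end, -x to its low front end (nearer the robot; the lid opens that way), z up. The light well spans 0 to 127 mm along +x; the front half is a closed deck the lid slides over.
- lid_top (a point): The blue lid, 130 (x) x 124 (y) x 5 mm, rigid, no handle, 3 mm below the side rims. Origin: centre of its TOP face, z normal to it; when shut 60 mm along +x from the caddy's origin and 58 mm high. It slopes: it falls 0.07 rad towards -x, so its top drops 7 mm over the full travel. It does not give downwards. The push on it must stay under 20 N.
- lid (a joint): Travel of the lid along its sloping runners, in m: 0 shut, 0.100 fully open at a hard stop, positive towards the caddy's -x. It starts 0 to 12 mm open. About 3 N along the runners slides it, and it stays where it is left. The friction coefficient of fingertips on it is about 0.5 to 0.7 (varies): a press of 5 N slips, about 10 N carries it.
- light_top (a point): Centre of the top of the yellow round button (52 mm across) of the white puck light (72 mm across), in the caddy's well: 75 mm towards +x from the caddy's origin, 0 sideways, 40 mm above the shelf. Axes as the caddy's. Covered by the lid until it is open; 100 mm of well lies free when the lid is fully open.
- light (a joint): Press depth of the light's button in m: 0 up, 0.005 right down. The spring takes 1.2 N to start and 5.2 N right down; it comes up when released.
- vase: White ceramic vase, 80 mm wide, 125 mm tall, loose, fragile. Origin: centre of its underside. Bystander.
- spray_bottle: Empty amber glass spray bottle with black head and turning nozzle, 62 mm wide, 139 mm tall, loose. Origin: centre of its underside. Bystander.
- funnel: Orange plastic funnel standing mouth down, 92 mm wide, 95 mm tall, loose. Origin: centre of its mouth, on the shelf. Bystander.
- lint_roller: Steel lint roller handle lying on the shelf: a bare 36 mm thick, 100 mm long core along its y and a 130 mm handle along its -x. Origin: on the shelf under the middle of the core. Bystander.

How it is judged:
On the way, in this order (a step that is already met when the one before it is completed fails the run):
1. the lid is fully open (value of joint lid above 0.094 m), for 0.2 s.
2. the light's button is pressed right down (value of joint light above 0.004 m), for 0.1 s.
At the end, for the whole second after the job is handed in: The lid is open to within 6 mm of its stop (joint above 0.094 m), the light's button has come up again (within 1 mm), and vase, spray bottle, funnel and lint roller are within 15 mm of where they began, the first three upright within 0.1 rad (value of joint lid above 0.094 m and value of joint light below 0.001 m and distance of each of vase, spray_bottle, funnel, lint_roller from where it was at the start of the episode below 0.015 m and angle between each of vase, spray_bottle, funnel's own z axis and vertical below 0.1 rad); the robot touches nothing.
It fails at once if the lid is pushed with more than 20 N (contact force between anything else and lid above 20 N).
It fails at once if a bystander is pushed 15 mm or more or tipped (distance of any of vase, spray_bottle, funnel, lint_roller from where it was at the start of the episode above 0.015 m or angle between any of vase, spray_bottle, funnel's own z axis and vertical above 0.3 rad).
It also fails if it takes over 66 s, if anything falls off the work surface, if the arm or the gripper's body presses on something with over 40 N, if the wrist force passes 120 N, or if a joint passes its speed limit or range.

### The arm

A 7-joint arm with a two-finger parallel gripper is mounted at the origin on the work surface. World frame = base frame: x ahead of the robot, y to its left, z up, the work surface at z = 0. Lengths are in m, angles in rad, forces in N, time in s.
With the tool pointing down it reaches from about 0.425 to 0.875 m from the base axis. Payload 8.4 kg.
Tool frame: the origin (TCP) lies between the finger pads; the fingertips stand 8 mm ahead of it and the grasp point (between the pads) lies 11 mm behind it (env.nose_length is the distance from the TCP to the fingertips, in m); z points along the fingers, y is the direction in which the jaws open and shut (so a half turn about z gives the same grasp; the last joint's range is limited). The gripper opens to 85 mm and grips with 20 to 120 N. Pads are 22 mm wide; open, the fingers measure 114 mm over their backs; the gripper's body (76 mm by 85 mm) begins 54 mm behind the grasp point. The pads swing forward as they close: fully open they stand 13 mm farther back than shut.
Start: joints at [1.19, 0.333, 0.04, 1.465, -0.013, 1.343, -0.059], TCP at [0.181, -0.624, 0.212] pointing down, gripper open.
Joint ranges: [-2.58, 2.58], [-0.38, 2.09], [-1.3, 1.39], [0.25, 2.4], [-1.5, 4.64], [0.08, 2.09], [-2.65, 2.65]. Speed limits (rad/s): [2.22, 2.22, 2.79, 2.79, 3.14, 3.14, 3.14].

### API

Orientations are given as a unit quaternion [x, y, z, w].
In Python, from cell import env, eoat, ik, snapshot, order, models, monitor gives the robot as it stands. Calls block until the motion is done:
- env.goto(position, orientation): joint-space move of the TCP to a pose.
- env.movel(position, vel=0.15, rotation=None, contact_N=None): straight line of the TCP; rotation=None keeps the orientation; vel is the mean speed in m/s. With contact_N (N) it stops when the force on the tool has changed by that much, and returns True; else False.
- env.set_joints(angles): joint-space move.
- eoat.ungrasp() and eoat.grab(): open the fingers fully, or close them until they stop; the grip force is fixed at half the most.
- env.sleep(seconds).
- ik(position, orientation): joint angles nearest the present ones, or None.
- snapshot(name): name is "scene" or "top"; returns a dict with "pixels" (480x640x3 uint8, red, green, blue), "K" (3x3 intrinsics, pixels), "dist" ([k1, k2, p1, p2, k3] as OpenCV has them; the pictures are not rectified), "position" and "orientation" of the camera in the world. Camera axes: x right, y up, looking along -z (the intrinsics and any distortion apply to the point x, -y, -z); pixel columns grow to the right and rows downward; lengths in m; the calibration is good to about 2 mm. A picture is of the moment at which its call begins. There is no depth.
A pose or a line that the arm cannot do raises env.MotionError and nothing moves.
- order.sign_off(): hands the job in, once; it reports no verdict.
Trained networks look in a picture, given as the dict that the camera call returned (one of the last four; its "shot" number tells which), for a name from the list of things; names that differ only in an ending like _2 or _b are one class to them, and where a whole thing is asked for, a point or a joint stands for the part that bears it (a point fixed in the world has none). Each returns a list of dicts, best first, with "score" (0 to 1); they miss things now and then, are a little off and sometimes report something else, mostly with a low value. They report only what shows in the picture. A call takes as long as a camera call.
- models.recognise(picture, label): "centre" ([column, row] in pixels, amid what is visible of it).
Readings, each from a call of its own:
- monitor.get_t(): time.
- monitor.get_qpos(): joint angles.
- monitor.get_dq(): joint speeds.
- monitor.get_tau(): joint torques, N m.
- monitor.get_position(): TCP position.
- monitor.get_tcp_rot(): TCP orientation.
- monitor.get_ft_force(): force on the tool from outside, world axes, zero at the start.
- monitor.get_wrist_torque(): the same for the moment, N m.
- monitor.get_gripper_width(): opening from 0.0 (shut) to 1.0 (fully open).
Only numpy, scipy, OpenCV 4.12 (cv2) and the standard library are available. Lean on these libraries where they do the work, as an engineer would, in place of code of your own. Each camera call takes 0.05 s, during which the arm holds its last target.

## Working session

There is one attempt and no reset: what is moved stays moved. The work goes in short steps, each a Python script; the robot and the scene stay as the last script left them, time stands still between calls to the robot, and variables do not carry over. Pictures are saved under pics/ and viewed, and the job is handed in when it is done.

```bash
ls; mkdir -p pics; cat > h.py <<'E'
import numpy as np, cv2
from scipy.spatial.transform import Rotation as R
from cell import env, eoat, ik, snapshot, order, models, monitor
def ray(s,px):
    K=np.array(s["K"],float);d=np.array(s["dist"],float)
    u=cv2.undistortPoints(np.array([[px]],float),K,d)[0,0]
    v=R.from_quat(s["orientation"]).apply([u[0],-u[1],-1.0])
    return np.array(s["position"]),v
def atz(s,px,z):
    p,v=ray(s,px); return p+v*(z-p[2])/v[2]
def proj(s,P):
    q=R.from_quat(s["orientation"]).inv().apply(np.atleast_2d(P)-np.array(s["position"]))
    q=q*[1,-1,-1]
    return cv2.projectPoints(q,np.zeros(3),np.zeros(3),np.array(s["K"],float),np.array(s["dist"],float))[0][:,0]
def save(s,n): cv2.imwrite("pics/"+n,np.ascontiguousarray(s["pixels"][:,:,::-1]))
E
python3 - <<'E'
from h import *
for n in("top","scene"):
    s=snapshot(n);save(s,n+"0.png");print(n,s["position"],s["orientation"],s["K"],s["dist"])
    for l in("caddy","lid_top","vase","spray_bottle","funnel","lint_roller"):
        print(l,[(d["centre"],round(d["score"],2)) for d in models.recognise(s,l)[:2]])
E
```

```text
pics
top [0.41657509 0.03242004 1.10789821] [-0.05357661  0.05308123  0.70558541 -0.7046    ] [[578.5136117    0.         318.96851787]
 [  0.         578.5136117  234.86378695]
 [  0.           0.           1.        ]] [0.0211849 0.        0.        0.        0.       ]
caddy [([250.4, 241.0], 0.72)]
lid_top [([255.1, 213.9], 0.7)]
vase [([157.3, 257.9], 0.86)]
spray_bottle [([169.5, 197.3], 0.89), ([257.8, 211.1], 0.3)]
funnel [([355.8, 221.5], 0.76)]
lint_roller [([341.9, 298.4], 0.72)]
scene [1.21925113 0.28276667 0.52024165] [0.26918272 0.39196288 0.72160991 0.50317482] [[520.92397107   0.         316.05592351]
 [  0.         520.92397107 244.39963892]
 [  0.           0.           1.        ]] [-0.11697372  0.          0.          0.          0.        ]
caddy [([381.4, 286.2], 0.81)]
lid_top [([373.2, 278.9], 0.73)]
vase [([514.9, 266.2], 0.62)]
spray_bottle [([485.4, 319.9], 0.58), ([382.2, 285.8], 0.56)]
funnel [([260.5, 275.7], 0.91)]
lint_roller [([318.9, 226.5], 0.92)]
```

View pics/top0.png

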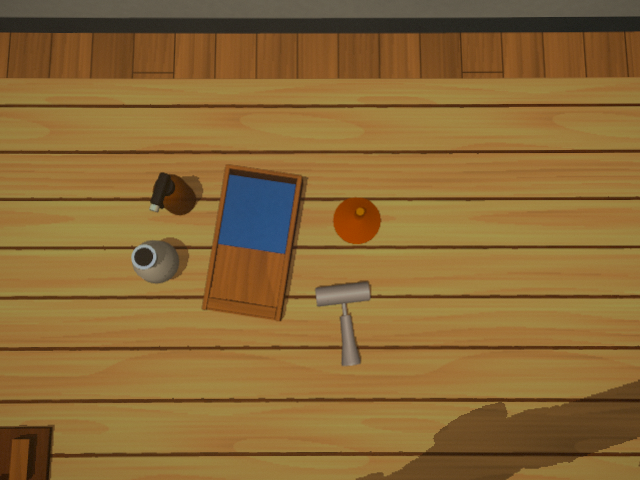

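View pics/scene0.png

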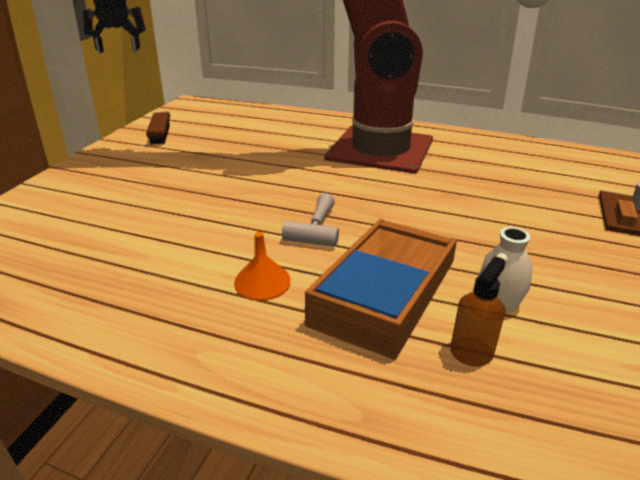

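The top view shows the caddy with its rear corners at about (227,165) and (303,177) and its front corners at (203,309) and (281,320). The blue lid spans rows 175–253. The vase and bottle are about 40–50 px to its left, and the funnel and roller are to its right. I'll fit the caddy pose to these corners.

```bash
python3 - <<'E'
from h import *
from scipy.optimize import least_squares
s=snapshot("top"); c=snapshot("scene")
pl=np.array([[.135,.072,.066],[.135,-.072,.066],[-.135,-.072,.048],[-.135,.072,.048]])
it=np.array([[227,165],[303,177],[281,320],[203,309]],float)
# scene: rear-right(-y), rear-left near corner, front-right, front-left
isx=np.array([[392,333],[308,293],[381,221],[456,240]],float)
def W(q): return R.from_euler('z',q[2]).apply(pl)+[q[0],q[1],0]
for nm,f in (("top",lambda q:(proj(s,W(q))-it).ravel()),("scene",lambda q:(proj(c,W(q))-isx).ravel()),("both",lambda q:np.r_[(proj(s,W(q))-it).ravel(),(proj(c,W(q))-isx).ravel()])):
    r=least_squares(f,[.5,.15,-.15],loss='soft_l1');print(nm,r.x,np.abs(r.fun).round(1))
q=r.x
# blue lid mask
im=s["pixels"].astype(int);m=((im[...,2]>im[...,0]+40)).astype(np.uint8)
n,l,st,ce=cv2.connectedComponentsWithStats(m);k=1+np.argmax(st[1:,4]);print(st[k],ce[k])
ct=max(cv2.findContours((l==k).astype(np.uint8),0,2)[0],key=cv2.contourArea)
b=cv2.boxPoints(cv2.minAreaRect(ct));print(b)
for p in list(b)+[ce[k]]:
    w=atz(s,p,.057);print("caddy frame",R.from_euler('z',-q[2]).apply(w-[q[0],q[1],0]).round(4))
for name,px,z in(("vase",(157,258),.06),("vase top",(144,257),.125),("spray head",(164,190),.13),("spray",(178,197),.05),("funnel top",(360,212),.095),("roller",(343,294),.018),("roller l",(317,296),.018),("roller r",(369,291),.018),("handle",(350,364),.01)):
    w=atz(s,px,z);print(name,w.round(3),R.from_euler('z',-q[2]).apply(w-[q[0],q[1],0]).round(3))
for n,p in(("top",s),("scene",c)):
    i=cv2.cvtColor(p["pixels"],cv2.COLOR_RGB2BGR)
    for a in proj(p,W(q)): cv2.circle(i,tuple(int(v) for v in a.round()),2,(0,255,0),1)
    x0,y0=(180,140) if n=="top" else (290,200)
    cv2.imwrite(f"pics/fit_{n}.png",cv2.resize(i[y0:y0+200,x0:x0+200],(600,600),interpolation=cv2.INTER_CUBIC))
E
```

```text
top [ 0.56356672  0.15290767 -0.15032643] [0.2 0.8 0.5 1.5 0.1 1.5 0.3 0.6]
scene [ 0.5768027   0.15429195 -0.18791552] [ 0.8  3.4 10.   0.7  0.6  1.   2.1  2.4]
both [ 0.56596691  0.15367785 -0.15373406] [0.3 2.1 0.3 2.6 0.6 0.2 0.9 0.9 6.3 8.9 5.6 2.  2.4 4.  0.4 2.4]
[ 218  175   77   78 4669] [256.52259584 213.66545299]
[[217.7843  242.98892]
 [228.28593 173.9783 ]
 [294.9381  184.12103]
 [284.43646 253.13165]]
caddy frame [-0.0142  0.0634  0.057 ]
caddy frame [0.1168 0.0671 0.057 ]
caddy frame [ 0.1165 -0.0589  0.057 ]
caddy frame [-0.0141 -0.0603  0.057 ]
caddy frame [0.0505 0.0024 0.057 ]
vase [0.534 0.328 0.06 ] [-0.058  0.167  0.06 ]
vase top [0.528 0.332 0.125] [-0.064  0.17   0.125]
spray head [0.644 0.301 0.13 ] [0.055 0.157 0.13 ]
spray [0.649 0.296 0.05 ] [0.061 0.153 0.05 ]
funnel top [ 0.612 -0.04   0.095] [ 0.075 -0.184  0.095]
roller [ 0.47  -0.012  0.018] [-0.069 -0.178  0.018]
roller l [0.466 0.037 0.018] [-0.08  -0.131  0.018]
roller r [ 0.476 -0.061  0.018] [-0.056 -0.226  0.018]
handle [ 0.341 -0.024  0.01 ] [-0.195 -0.21   0.01 ]
```

View pics/fit_top.png

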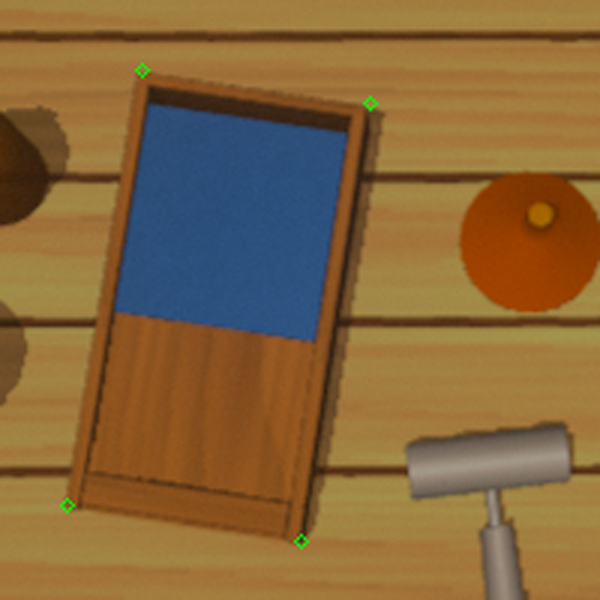

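View pics/fit_scene.png

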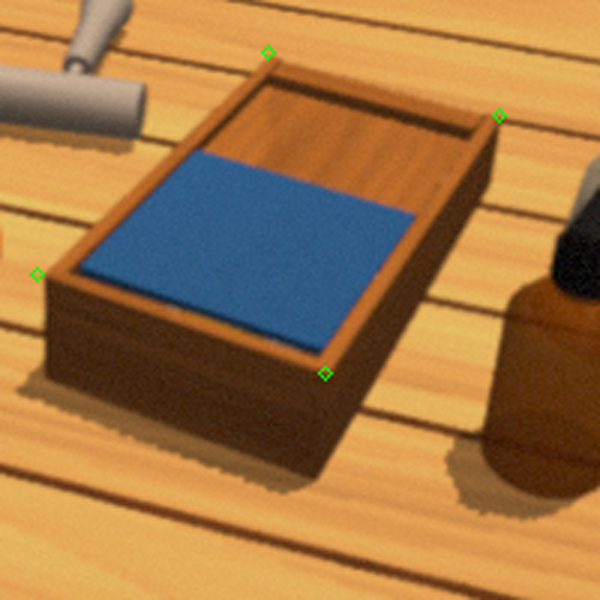

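The overlay shows my hand-picked corner for the scene view was off: rear +y should be about (398,323). I'll refit with that.

```bash
python3 - <<'E'
from h import *
from scipy.optimize import least_squares
s=snapshot("top"); c=snapshot("scene")
pl=np.array([[.135,.072,.066],[.135,-.072,.066],[-.135,-.072,.048],[-.135,.072,.048]])
it=np.array([[227,165],[302.7,176.5],[280.5,320],[203,308]],float)
isx=np.array([[398.5,323],[305.7,292.5],[380.7,220.3],[455.7,240.7]],float)
def W(q): return R.from_euler('z',q[2]).apply(pl)+[q[0],q[1],0]
for nm,f in (("top",lambda q:(proj(s,W(q))-it).ravel()),("scene",lambda q:(proj(c,W(q))-isx).ravel()),("both",lambda q:np.r_[(proj(s,W(q))-it).ravel(),(proj(c,W(q))-isx).ravel()])):
    r=least_squares(f,[.5,.15,-.15]);print(nm,r.x.round(4),np.abs(r.fun).round(1))
q=r.x
for z in (s,c):
    im=z["pixels"].astype(int);m=((im[...,2]>im[...,0]+40)).astype(np.uint8)
    n,l,st,ce=cv2.connectedComponentsWithStats(m);k=1+np.argmax(st[1:,4])
    ct=max(cv2.findContours((l==k).astype(np.uint8),0,2)[0],key=cv2.contourArea)
    b=cv2.approxPolyDP(ct,6,True)[:,0].astype(float)
    for p in b:
        w=atz(z,p,.057);print(p,"caddy frame",R.from_euler('z',-q[2]).apply(w-[q[0],q[1],0]).round(4))
E
```

```text
top [ 0.5642  0.1533 -0.1524] [0.3 1.2 0.7 1.3 0.2 1.1 0.6 1.1]
scene [ 0.5677  0.1561 -0.1555] [1.1 2.4 2.3 0.5 0.8 2.6 2.1 2.2]
both [ 0.5654  0.1548 -0.1533] [1.  1.8 0.  1.8 0.7 0.5 1.5 0.4 0.8 1.1 2.4 1.5 1.4 3.4 1.4 3.1]
[230. 175.] caddy frame [0.1161 0.0626 0.057 ]
[218. 242.] caddy frame [-0.0116  0.0624  0.057 ]
[284. 252.] caddy frame [-0.0115 -0.0602  0.057 ]
[294. 184.] caddy frame [ 0.1172 -0.0581  0.057 ]
[318. 287.] caddy frame [ 0.1071 -0.0639  0.057 ]
[395. 316.] caddy frame [0.1129 0.0578 0.057 ]
[427. 272.] caddy frame [-0.0035  0.0626  0.057 ]
[355. 250.] caddy frame [-0.0052 -0.0586  0.057 ]
```

Both views now agree on a caddy pose of about (0.565, 0.1545) with yaw -0.153, to within 2–3 mm. The lid is about 7 mm open. Next I'll shut the gripper and move to above the lid.

```bash
cat >> h.py <<'E'
Q=np.array([.5652,.1545,-.153])
def wc(x,y,z): return R.from_euler('z',Q[2]).apply([x,y,0])+[Q[0],Q[1],z]
ORI=(R.from_euler('z',Q[2])*R.from_euler('x',np.pi)).as_quat()
ORI2=(R.from_euler('z',Q[2]+np.pi)*R.from_euler('x',np.pi)).as_quat()
N=env.nose_length
E
python3 - <<'E'
from h import *
print(monitor.get_t(),monitor.get_tcp_rot(),monitor.get_ft_force(),N)
P=[0.181,-0.624,0.3]
for o in(ORI,ORI2):print(ik(wc(.062,0,.3),o),ik(wc(.062,0,.068),o),ik(wc(-.05,0,.05),o))
eoat.grab(); print(monitor.get_gripper_width(),monitor.get_t())
env.movel(P)
o=min((ORI,ORI2),key=lambda o:abs(ik(wc(.062,0,.3),o)[6]-monitor.get_qpos()[6]))
env.goto(wc(.062,0,.3),o);print(monitor.get_t(),monitor.get_position(),monitor.get_tcp_rot(),monitor.get_qpos())
env.movel(wc(.062,0,.058+N+.03));env.sleep(.3)
print(monitor.get_t(),monitor.get_position(),monitor.get_ft_force())
s=snapshot("scene");save(s,"above.png")
E
```

```text
0.9 [9.90091965e-01 1.40420438e-01 1.78986801e-05 2.43632263e-05] [ 0.13838596 -0.76009232  0.75328444] 0.008
[ 0.3703744   0.44015162 -0.95838874  1.30242474  0.35612674  1.57452649
 -2.26257101] [ 0.28628249  0.55150132 -0.78130646  1.61073923  0.4155598   1.15302077
 -2.31613338] [ 0.37689739  0.40393845 -0.90229054  1.87672537  0.36654415  1.03649218
 -2.40108573]
[ 0.32639102  0.41615718 -0.88154564  1.30462673  0.31727266  1.56335117
  0.90430051] [ 0.41374501  0.63562476 -0.98539761  1.60460618  0.55778961  1.20783794
  0.73184829] [ 0.43087328  0.43287588 -0.97489902  1.87465033  0.41140631  1.05151882
  0.70624806]
-0.0014113071517955357 1.6667
5.5167 [0.62680991 0.14397052 0.29985774] [ 7.73388745e-02  9.97004845e-01 -1.90526595e-04 -3.92109279e-05] [ 0.3526789   0.42959492 -0.92447998  1.30320945  0.33921986  1.56954513
  0.88996085]
7.325 [0.62662694 0.145075   0.09630536] [-0.26628271  0.69286359  0.74698226]
```

View pics/above.png

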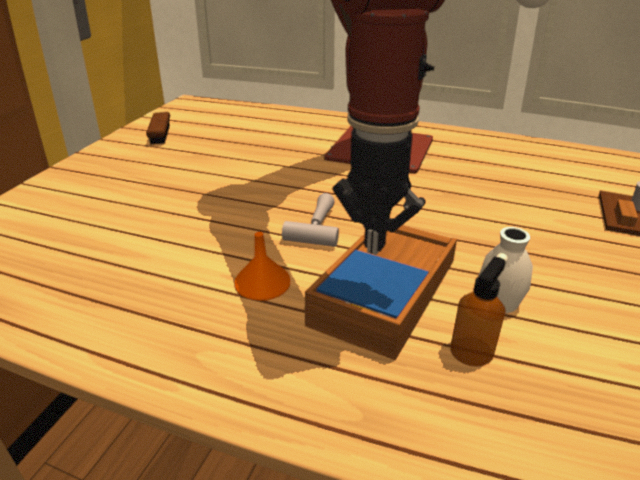

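The closed fingers are at about (375,245), hanging 30 mm over the middle of the lid and well clear of the bystanders. I'll go down slowly until contact.

```bash
python3 - <<'E'
from h import *
f0=np.array(monitor.get_ft_force())
p=np.array(monitor.get_position())
env.movel([p[0],p[1],p[2]-.024],vel=.05,contact_N=3) 
print(monitor.get_position(),monitor.get_ft_force()-f0)
p=np.array(monitor.get_position())
r=env.movel([p[0],p[1],p[2]-.014],vel=.008,contact_N=3)
p=np.array(monitor.get_position());print(r,p,monitor.get_ft_force()-f0,monitor.get_t())
for i in range(8):
    f=np.mean([monitor.get_ft_force() for _ in range(5)],0)-f0
    print(p[2],np.array(monitor.get_position())[2],f.round(2))
    if f[2]>9: break
    p[2]-=.0003; env.movel(p,vel=.01); env.sleep(.1)
print(monitor.get_t())
E
```

```text
[0.62652862 0.14513364 0.07209287] [-0.61406882 -0.70968113 -0.40162323]
False [0.62653393 0.14513313 0.05811208] [-0.56119886 -0.3717459  -1.51414935] 9.9167
0.05811207894766081 0.05811207894766081 [-0.56 -0.37 -1.51]
0.05781207894766081 0.05781247275841033 [-1.4  -0.03 -0.51]
0.057512078947660805 0.057514643016196985 [ 0.37 -0.36 -0.73]
0.057212078947660804 0.05719495134075932 [-0.89  1.04 -0.86]
0.0569120789476608 0.05691398873836245 [-1.15 -0.17 -0.94]
0.0566120789476608 0.0566345934907978 [-0.15  0.08 -1.52]
0.0563120789476608 0.0562958542675593 [-0.79  0.82 -0.64]
0.0560120789476608 0.055992175135990634 [-0.56 -0.22 -1.37]
12.7167
```

There's no contact although the tips should be about 10 mm below the expected lid height. I'll look before going any lower.

```bash
python3 - <<'E'
from h import *
s=snapshot("scene");t=snapshot("top")
print(proj(s,[monitor.get_position()]),proj(s,[np.array(monitor.get_position())-[0,0,.008]]),monitor.get_gripper_width())
a=cv2.resize(s["pixels"][180:360,280:480],(400,360)); a=cv2.resize(s["pixels"][180:330,300:450],(600,600),interpolation=cv2.INTER_CUBIC)
cv2.imwrite("pics/c1.png",a[:,:,::-1]);save(t,"t1.png")
E
```

```text
[[371.15683721 283.85158995]] [[370.86520193 288.17617554]] -0.0014012403164085376
```

View pics/c1.png

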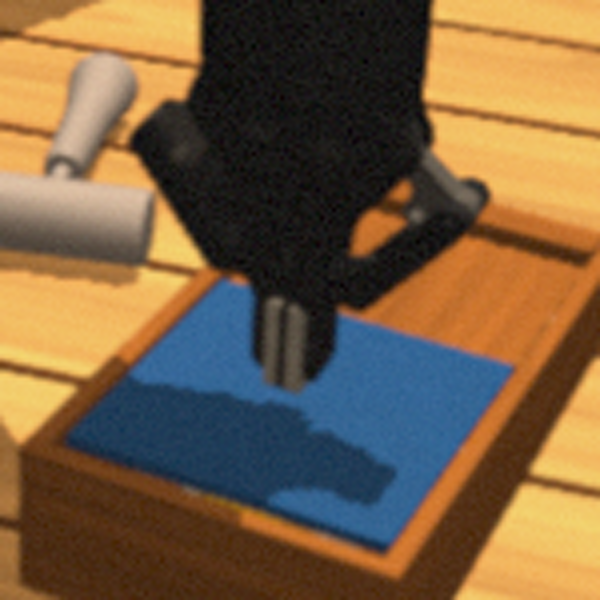

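View pics/t1.png

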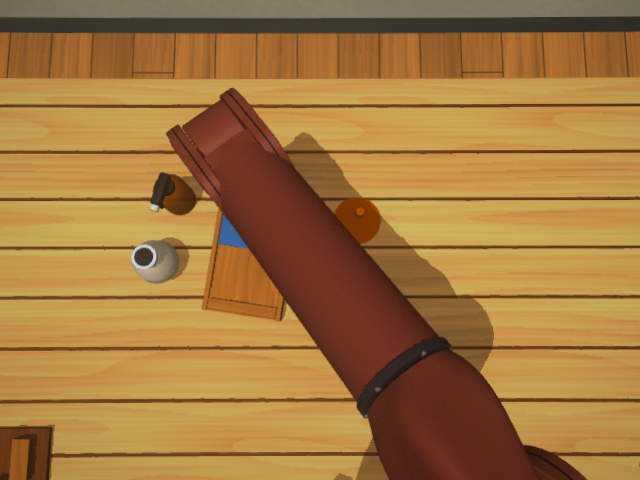

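In the crop the fingertips are at scene pixel (372,278), about 10 px above where the nominal tip should project. So the real tips stand higher than nominal and are still over the lid. The shadow just below them shows a small gap. I'll carry on downward by feel.

```bash
python3 - <<'E'
from h import *
f0=np.mean([monitor.get_ft_force() for _ in range(5)],0);t0=monitor.get_t()
p=np.array(monitor.get_position())
r=env.movel([p[0],p[1],p[2]-.018],vel=.007,contact_N=3.5)
p=np.array(monitor.get_position());print(r,p,monitor.get_ft_force()-f0,monitor.get_t()-t0,monitor.get_t())
if r:
  for i in range(12):
    env.sleep(.1)
    f=[]
    for _ in range(4): f.append(monitor.get_ft_force()-f0); env.sleep(.02)
    f=np.mean(f,0)
    print(p[2].round(5),f.round(2))
    if f[2]>9: break
    p[2]-=.0002; env.movel(p,vel=.01)
print(monitor.get_t(),f0)
E
```

```text
True [0.62657419 0.14514587 0.0396406 ] [-1.27218039 -0.47423715  5.41485794] 2.0249999999999986 14.8417
0.03964 [-0.83 -0.07  5.16]
0.03944 [-0.3  -0.06  4.52]
0.03924 [-0.42 -0.26  5.86]
0.03904 [-1.01 -0.52  7.62]
0.03884 [-1.66 -0.41  8.67]
0.03864 [-2.88 -1.12 10.82]
17.0917 [-0.01197631 -0.16264524 -0.0373344 ]
```

Contact came at TCP z = 0.0396, which agrees with the offset seen in the picture (tips about 18 mm higher than nominal). The press is now 10.8 N. I'll drag along the slope with force feedback.

```bash
cat > drag.py <<'E'
from h import *
import sys
n=int(sys.argv[1]);step=.006
ex=R.from_euler('z',Q[2]).apply([1,0,0])
tgt=np.array(monitor.get_position());tgt[2]=float(sys.argv[2]) if len(sys.argv)>2 else tgt[2]
p0=tgt.copy()
for i in range(n):
    tgt=tgt-ex*step*np.cos(.07)-[0,0,step*np.sin(.07)]
    env.movel(tgt,vel=.03)
    f=np.mean([monitor.get_ft_force() for _ in range(3)],0)
    f=[]
    for _ in range(3): f.append(monitor.get_ft_force()); env.sleep(.015)
    f=np.mean(f,0)
    tgt[2]+=np.clip((f[2]-11)/8000*.6,-.0005,.0008)
    print(i,"d=%.1fmm"%(1e3*np.dot(p0-tgt,ex)),"drag %.1f fz %.1f |f| %.1f"%(f@ex,f[2],np.linalg.norm(f)),"z %.4f"%tgt[2])
    if np.linalg.norm(f)>16: tgt[2]+=.0008;env.movel(tgt,vel=.02);print("relieved")
print(tgt,monitor.get_t())
E
python3 drag.py 3 .03864
python3 - <<'E'
from h import *
s=snapshot("scene");a=cv2.resize(s["pixels"][180:330,300:450],(600,600),interpolation=cv2.INTER_CUBIC)
cv2.imwrite("pics/c2.png",a[:,:,::-1])
E
```

```text
0 d=6.0mm drag 0.1 fz 9.7 |f| 9.7 z 0.0381
1 d=12.0mm drag 0.1 fz 9.8 |f| 10.0 z 0.0376
2 d=18.0mm drag -0.1 fz 10.0 |f| 10.2 z 0.0371
[0.60908197 0.14800712 0.0371186 ] 18.2833
```

View pics/c2.png

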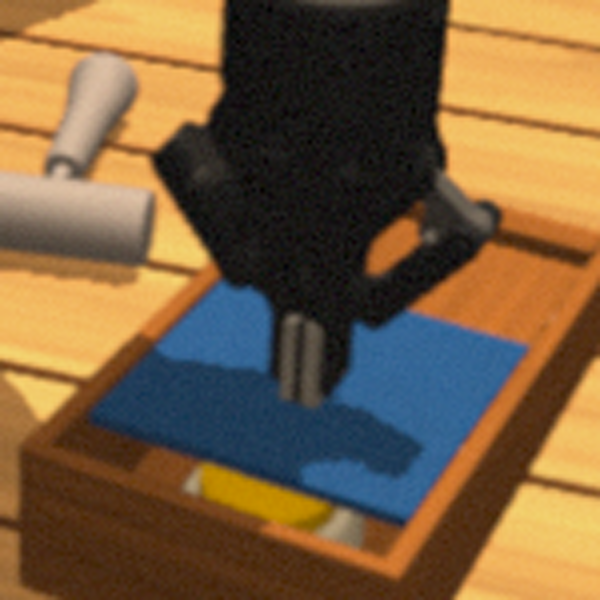

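The lid travels with the fingers: its rear edge has moved forward and the yellow button shows at about crop (265,495). I'll continue.

```bash
python3 drag.py 13 .0371
python3 - <<'E'
from h import *
s=snapshot("scene");a=cv2.resize(s["pixels"][180:330,300:450],(600,600),interpolation=cv2.INTER_CUBIC)
cv2.imwrite("pics/c3.png",a[:,:,::-1])
E
```

```text
0 d=6.0mm drag -0.1 fz 11.8 |f| 11.9 z 0.0367
1 d=12.0mm drag -1.4 fz 11.6 |f| 11.9 z 0.0364
2 d=18.0mm drag 0.2 fz 11.4 |f| 11.6 z 0.0360
3 d=23.9mm drag -0.7 fz 11.3 |f| 11.5 z 0.0356
4 d=29.9mm drag -0.2 fz 11.0 |f| 11.1 z 0.0352
5 d=35.9mm drag -0.8 fz 11.0 |f| 11.2 z 0.0347
6 d=41.9mm drag -0.7 fz 11.6 |f| 11.7 z 0.0344
7 d=47.9mm drag -0.5 fz 11.0 |f| 11.3 z 0.0339
8 d=53.9mm drag -0.7 fz 11.3 |f| 11.4 z 0.0335
9 d=59.9mm drag -0.4 fz 10.9 |f| 11.1 z 0.0331
10 d=65.8mm drag -0.6 fz 11.3 |f| 11.7 z 0.0327
11 d=71.8mm drag -0.4 fz 11.0 |f| 11.2 z 0.0323
12 d=77.8mm drag 1.7 fz 9.6 |f| 9.8 z 0.0318
[0.53319887 0.15972126 0.03178169] 23.5
```

View pics/c3.png

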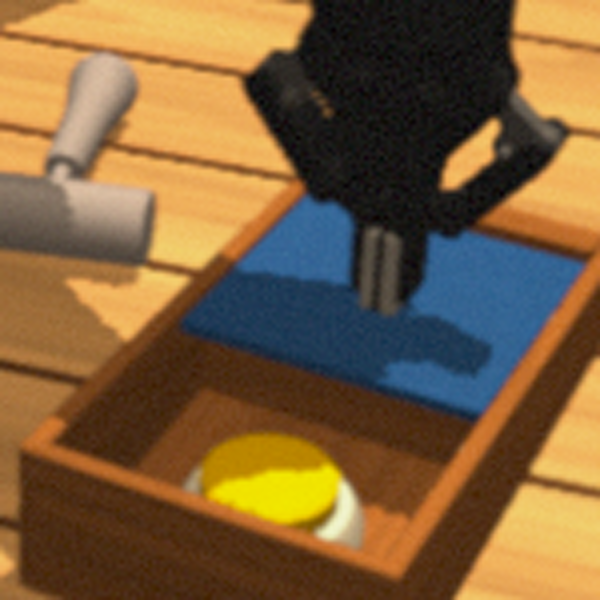

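The lid is nearly at its stop and the drag force has started to change. I'll take two more steps to make sure it is seated, then lift clear and measure.

```bash
python3 drag.py 2 .0318
python3 - <<'E'
from h import *
p=np.array(monitor.get_position()); p[2]+=.06; env.movel(p,vel=.1)
env.goto(wc(.075,0,.13),monitor.get_tcp_rot())
env.sleep(.3)
print(monitor.get_t(),monitor.get_position(),monitor.get_ft_force())
z=snapshot("scene");save(z,"s4.png")
im=z["pixels"].astype(int);m=((im[...,2]>im[...,0]+25)).astype(np.uint8)
n,l,st,ce=cv2.connectedComponentsWithStats(m);k=1+np.argmax(st[1:,4])
ct=max(cv2.findContours((l==k).astype(np.uint8),0,2)[0],key=cv2.contourArea)
for p in cv2.approxPolyDP(ct,5,True)[:,0].astype(float):
    for zz in(.046,.055):
        w=atz(z,p,zz);print(p,zz,R.from_euler('z',-Q[2]).apply(w-[Q[0],Q[1],0]).round(4))
for o in (0,.1):
    print(o,proj(z,[wc(.06-o+a,b,.058-.07*(o-a)) for a in(.065,-.065) for b in(.062,-.062)]).round(1).tolist())
print("light",proj(z,[wc(.075,0,.04)]))
y=(im[...,0]>150)&(im[...,1]>140)&(im[...,2]<60); 
a=cv2.resize(z["pixels"][180:330,300:450],(600,600),interpolation=cv2.INTER_CUBIC)
cv2.imwrite("pics/c4.png",a[:,:,::-1])
E
```

```text
0 d=6.0mm drag 2.9 fz 9.7 |f| 10.1 z 0.0313
1 d=12.0mm drag 3.4 fz 10.3 |f| 10.8 z 0.0308
[0.52279842 0.1615584  0.03080662] 24.3
25.925 [0.63863907 0.14329156 0.12997159] [ 0.31978747 -0.10664503 -0.02309717]
[346. 259.] 0.046 [ 0.0101 -0.0665  0.046 ]
[346. 259.] 0.055 [ 0.0218 -0.0609  0.055 ]
[418. 284.] 0.046 [0.0171 0.0571 0.046 ]
[418. 284.] 0.055 [0.0287 0.0603 0.055 ]
[445. 246.] 0.046 [-0.1026  0.0613  0.046 ]
[445. 246.] 0.055 [-0.0888  0.0645  0.055 ]
[382. 229.] 0.046 [-0.1019 -0.0522  0.046 ]
[382. 229.] 0.055 [-0.0881 -0.0469  0.055 ]
0 [[394.7, 319.0], [312.9, 291.0], [426.6, 273.2], [352.8, 251.2]]
0.1 [[420.0, 282.7], [344.5, 259.6], [445.9, 245.2], [377.5, 226.6]]
light [[366.88518488 297.14740763]]
```

View pics/c4.png

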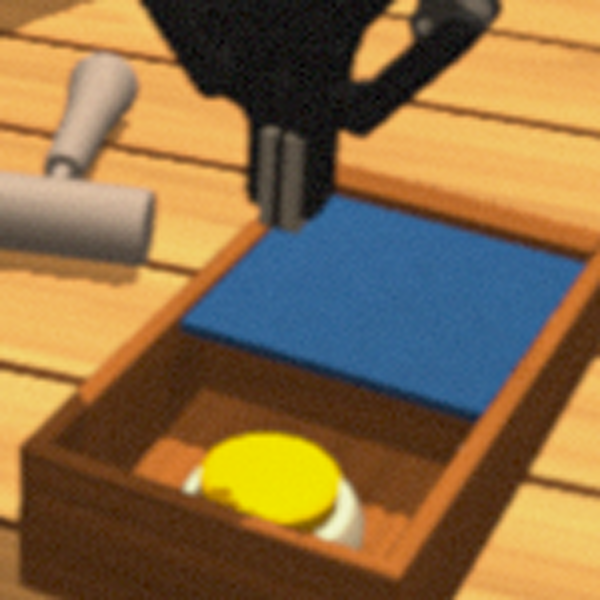

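View pics/s4.png

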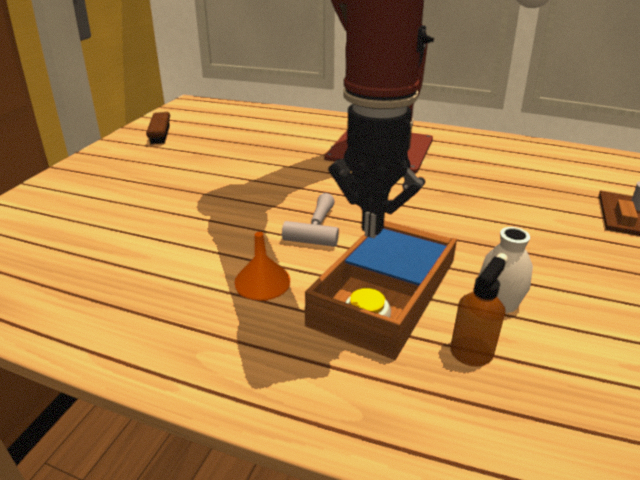

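The lid corners (346,259), (418,284) and (445,246) match the prediction for 0.100 m open, (344,260), (420,283) and (446,245), within about 2 px. The rear edge did not move during the last steps, so the lid is at its stop. The button at (367,299) matches its prediction of (367,297). Now I'll press it.

```bash
python3 - <<'E'
from h import *
p=wc(.075,0,.04)
r=env.movel(p,vel=.08,contact_N=4);env.sleep(.2)
f0=np.mean([monitor.get_ft_force() for _ in range(3)],0);print(r,monitor.get_position(),f0)
p[2]=.010
r=env.movel(p,vel=.008,contact_N=10)
print(r,monitor.get_position(),monitor.get_ft_force()-f0)
env.sleep(.4);print(monitor.get_position(),monitor.get_ft_force()-f0,monitor.get_t())
s=snapshot("scene");a=cv2.resize(s["pixels"][180:330,300:450],(600,600),interpolation=cv2.INTER_CUBIC)
cv2.imwrite("pics/c5.png",a[:,:,::-1])
E
```

```text
False [0.63958175 0.14311304 0.04044402] [ 0.21690807 -0.98314187  0.55056178]
True [0.63937767 0.14306646 0.01603462] [-1.35868613  1.64527475  6.26553805]
[0.63935882 0.14305179 0.01600163] [-0.71368461  0.86044306  5.7413637 ] 30.5167
```

View pics/c5.png

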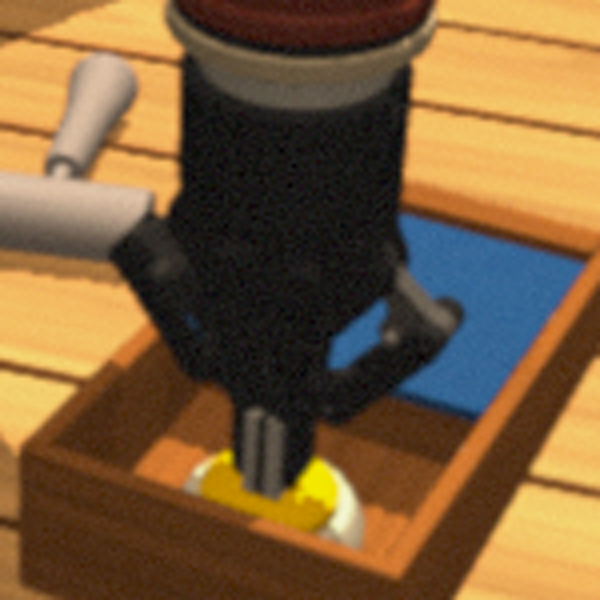

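The TCP is 6 mm below the expected contact height, at 5.7 N, and the button visibly sits lower. I'll press on a little to feel a hard bottom, then release.

```bash
python3 - <<'E'
from h import *
p=np.array(monitor.get_position())
for i in range(8):
    p[2]-=.0003; env.movel(p,vel=.01);env.sleep(.15)
    f=np.mean([monitor.get_ft_force() for _ in range(3)],0);print(p[2].round(4),np.array(monitor.get_position())[2].round(4),f.round(2))
    if f[2]>11: break
env.sleep(.3)
p[2]=.05;env.movel(p,vel=.08)
p[2]=.25;env.movel(p,vel=.15);env.sleep(.3)
print(monitor.get_t(),monitor.get_ft_force())
s=snapshot("scene");save(s,"s6.png");a=cv2.resize(s["pixels"][180:330,300:450],(600,600),interpolation=cv2.INTER_CUBIC)
cv2.imwrite("pics/c6.png",a[:,:,::-1])
E
```

```text
0.0157 0.016 [-2.48 -1.14  5.16]
0.0154 0.016 [-3.23 -1.86  7.09]
0.0151 0.0159 [-4.22 -1.49 10.04]
0.0148 0.0159 [-4.99 -1.89 12.93]
34.8417 [ 0.14166683 -0.30180858  0.00135112]
```

View pics/c6.png

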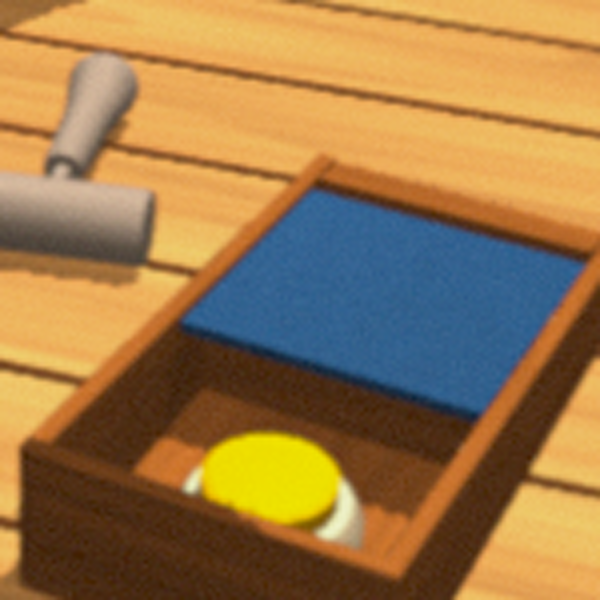

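View pics/s6.png

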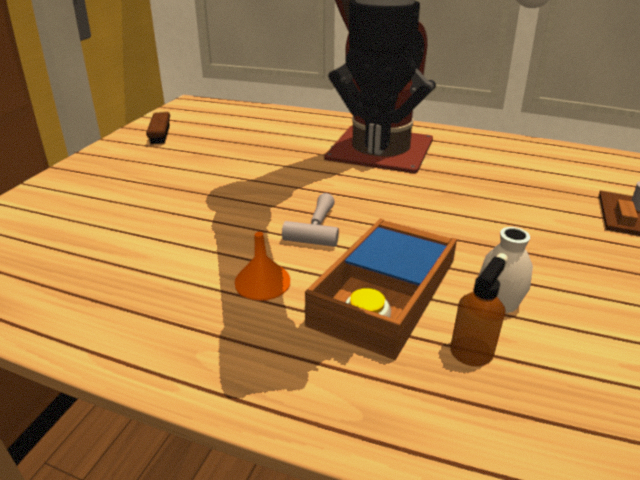

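The hard bottom was felt: the TCP stayed at 0.0159 while the force rose to 13 N. The button is up again at (367,299), and the lid is still against its stop with its rear edge unchanged. All four bystanders are at their original pixels, and the arm is clear.

```bash
python3 - <<'E'
from h import *
order.sign_off();print(monitor.get_t())
E
```

```text
the job is handed in; nothing more can be done
the job is handed in; nothing more can be done
```

I opened the lid to its stop, pressed the light's button right down and let it come back up. I handed the job in just after about 34.8 s on the robot's clock; the hand-in gives no verdict.

- **Lid:** I dragged it with the closed fingertips at about 10–12 N, with no reading above 12 N. In the last picture its corners match the fully open position within about 2 px at the three clear corners (about 5 px at the fourth, where the fingers were in front of the lid). It did not move further in the last drag steps.
- **Button:** It reached a hard bottom; the fingers stopped moving while the force rose to 13 N. The picture after release shows it up again.
- **Bystanders:** By eye, the vase, spray bottle, funnel and lint roller look the same in the last picture as in the first. I did not measure them.
- **Clearance:** The arm ended about 0.2 m above the caddy, with the force reading at about zero.

**Disagreements:**
- The closed fingertips stood about 18 mm behind the TCP, not 8 mm ahead as specified. I found the contacts by force and picture instead.
- The caddy pose fits from the two cameras differed by 3–4 mm.
- The sideways drag force read close to zero during the slide, not the expected 3 N or so. I relied on the pictures to confirm that the lid was moving.

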